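# Roll the bench caddy into its parking bay and up against the buffer

### The arm

A 6-joint arm with a two-finger parallel gripper is mounted at the origin on a cart in front of the work surface, level with it; the furniture and walls round the work are solid. World frame = base frame: x ahead of the robot, y to its left, z up, the work surface at z = 0. Lengths are in m, angles in rad, forces in N, time in s.
With the tool pointing down it reaches from about 0.3 to 0.775 m from the base axis. Payload 14.6 kg.
Tool frame: the origin (TCP) lies at the very end of the fingers, on their centre line; the grasp point (between the pads) lies 19 mm behind it; x points along the fingers, y is the direction in which the jaws open and shut, and the axes are right-handed (so a half turn about x gives the same grasp; the last joint's range is limited). The gripper opens to 94 mm and grips with 3 to 60 N. Pads are 16 mm wide; open, the fingers measure 119 mm over their backs; the gripper's body (75 mm by 177 mm) begins 78 mm behind the grasp point.
Start: joints at [-1.262, 0.3, 1.521, -0, 1.321, -0.067], TCP at [0.202, -0.512, 0.205] pointing down, gripper open.
Joint ranges: [-3.03, 3.03], [-0.79, 2.21], [0.23, 2.52], [-1.04, 4.18], [0, 3.07], [-2.55, 2.55]. Speed limits (rad/s): [2.22, 2.22, 2.57, 3.14, 3.14, 3.14].

### API

Orientations are given as [roll, pitch, yaw] about the fixed x, y, z axes, in that order (R = Rz(yaw) Ry(pitch) Rx(roll)).
In Python, from station import ctrl, viewer, hand_in gives the robot as it stands. The module is installed in compiled form; this text tells all that it offers.
- The arm moves only by the tool play_rows, never from a script. Its argument "deltas" is a list that holds one entry, the list of rows, each a list of 7 numbers: the shift along the tool's x, y, z in mm, then the turn, a rotation vector about the tool's x, y, z in rad, then the finger opening in mm, from 0 to 94. In form: [[[dx, dy, dz, ax, ay, az, gripper], ...]]. A call has 1 to 10 rows; each row shifts and turns the commanded pose from where the row before left it, along the tool's axes as they then stand; what a row does not reach is not made up. A row lasts 1/10 s, in which the tool goes at most 50 mm and 8.59 degrees, less where a joint would pass 70% of its speed; a pose out of reach is approached as far as the arm can. A call with a gripper value outside its range is refused whole. The fingers move at their own pace and stop on an object; "grip_force" is the grip in N (left out, the last holds). Time passes only in rows, so rows that do not move let the fingers close. It gives the time, the measured TCP pose, the force and the opening at its end, in the units of the state.
- ctrl.get_obs(): the state, without advancing time (a new reading comes with each control period).
- viewer.camera(name): name is "scene" or "top"; returns a dict with "img" (480x640x3 uint8, red, green, blue), "fx", "fy", "cx", "cy" (pixels), "distortion" ([k1, k2, p1, p2, k3] as OpenCV has them; the pictures are not rectified), "rvec" (rotation vector, rad) and "tvec" (3), from world to camera coordinates, as OpenCV has them. Camera axes: x right, y down, z forward; pixel columns grow to the right and rows downward; lengths in m; the calibration is good to about 2 mm. A picture is of the moment at which its call begins. There is no depth.
- hand_in(): hands the job in, once; it reports no verdict.
The state is a dict: "time_s": time; "qpos": joint angles; "joint_vel": joint speeds; "tau": joint torques, N m; "ee_pos": TCP position; "eef_rot": TCP orientation; "force": force on the tool from outside, world axes, zero at the start; "moment": the same for the moment, N m; "grip_width": finger opening in m.
Only numpy, scipy, OpenCV 4.12 (cv2) and the standard library are available. Lean on these libraries where they do the work, as an engineer would, in place of code of your own. Each camera call takes 0.05 s, during which the arm holds its last target.

### The job

Push the little wheeled caddy with its jar along the worktop, wheels on the surface, far enough that both swivel castors trail straight behind their pivots; then steer it into the yellow-marked parking bay, centred and square between the lines, until it presses gently but firmly (about 6 N) against the orange buffer for a second, and let go, leaving it resting against the buffer with its castors still trailing straight. The buffer stands on an adjustable stop whose setting is not known, so feel for it and never ram it (10 N at most); keep the jar upright on the deck, do not touch it, and leave the other things alone.

Things in the scene. Friction and masses are not known exactly. Their poses are not given: they have to be found in the camera images.
- caddy: small bench caddy, about 0.85 kg: aluminium deck 160 x 130 mm, top 38 mm above the worktop, blue lips to 48 mm, four wheels of 26 mm. Origin on the worktop under the middle of the deck; +x is forward (the way it travels), +y its left, z up. It takes about 2 N to roll and does not coast. It starts 0.2 to 0.4 m from the bay, heading roughly along the bay's direction
- push_board (a point): middle of the flat rear face of the caddy's blue upright push board, 65 mm above the worktop (caddy x = -85 mm); axes as the caddy's. The board is 10 mm thick, 136 mm wide and reaches from 32 to 94 mm above the worktop. A tall analyser cabinet stands behind it on the left (x beyond 0.45 m, y beyond 0.40 m, 0.45 m high)
- rear_axle (a point): middle of the axle of the caddy's two fixed rear wheels (caddy x = -52 mm, 13 mm high, wheels at y = +/-44 mm): these only roll and grip sideways, so the caddy turns about points on this axle's line; axes as the caddy's
- nose (a point): middle of the face of the black rubber nose pad at the caddy's front (caddy x = +88 mm, 38 mm high; pad 56 mm wide, 30 to 46 mm high); axes as the caddy's
- castor_left (a joint): swivel angle of the left front castor (rad): 0 = its wheel trails straight behind its pivot, positive = anticlockwise seen from above. Pivot at caddy x = +55 mm, y = +38 mm; trail 12 mm. It swings freely to 2.9 either way and comes to 0 when the caddy has been pushed straight forward for 50 to 80 mm
- castor_right (a joint): the same for the right front castor, pivot at y = -38 mm
- bay: parking bay fixed on the worktop: two flat yellow lines 200 mm long, their middles 82 mm to either side of the centre line. Origin on the worktop in the middle of the bay, +x is the parking direction (the parked caddy's +x), z up. The parked caddy's origin comes to lie, on the centre line, between 28 mm short of and 50 mm beyond this origin, by the setting of the stop
- bay_foot (a point): near end of the low grey foot beyond the bay (bay x = +112 mm, 12 mm high), which carries the adjustable stop with the sprung orange buffer (50 mm wide, 28 to 58 mm high). The buffer's free face lies from 52 mm before to 18 mm beyond this point; its setting is not reported and does not shift. It yields 1 mm per 2 N (10 mm at most), resists fast motion (150 N s/m) and springs the caddy back 1 to 3 mm on release
- jar: white screw-top jar with red lid, 54 mm diameter, 98 mm tall, standing loose on the deck, its middle about 20 to 45 mm ahead of the caddy's origin; origin at the centre of its underside, z up along its axis
- blue_jar: large white screw-top jar with blue lid and a red band, 106 mm diameter, 126 mm tall, bystander; origin at the centre of its underside
- tip_box: orange pipette tip box, 90 x 121 x 55 mm, bystander; origin at the centre of its underside
- tape_roll: roll of masking tape lying flat, 96 mm diameter, 25 mm high, bystander; origin at the centre of its underside
- marker: blue and white marker pen, 135 mm long, lying on the worktop, bystander; origin at the centre of its underside
Mind the look-alikes: they are no part of the job. What is shaped like the jar but turquoise is not meant.

How it is judged:
By the outcome, as a careful person would: the job done as asked, in the order asked, and still so for the second after the job is handed in, with the robot touching nothing.
It also fails if it takes over 64 s, if anything falls off the work surface, if the arm or the gripper's body presses on something with over 40 N, if the wrist force passes 120 N, or if a joint passes its speed limit or range.

## Working session

There is one attempt and no reset: what is moved stays moved. The work goes in short steps, Python scripts to look and compute and a tool call to move; the robot and the scene stay as the last step left them, time stands still between calls to the robot, and variables do not carry over. Pictures are saved under pics/ and viewed, and the job is handed in when it is done.

Besides the shell and the picture viewer there is one more tool, called after "Emit:" as a command line: name --argument value ..., lists and objects as JSON in quotes. play_rows: Moves the arm, as the interface text tells. Its arguments: {"type":"object","properties":{"deltas":{"type":"array","items":{"type":"array","items":{"type":"array","items":{"type":"number"}}}},"grip_force":{"type":"number"}},"required":["deltas"]}

```bash
mkdir -p pics; cat > h.py <<'E'
import numpy as np, cv2, json
from station import ctrl, viewer, hand_in
def cam(n,save=None):
    c=viewer.camera(n)
    if save: cv2.imwrite('pics/'+save,cv2.cvtColor(c['img'],cv2.COLOR_RGB2BGR))
    c['K']=np.array([[c['fx'],0,c['cx']],[0,c['fy'],c['cy']],[0,0,1.]]); c['D']=np.array(c['distortion'],float)
    c['rv']=np.array(c['rvec'],float).reshape(3,1); c['tv']=np.array(c['tvec'],float).reshape(3,1)
    return c
def p2w(c,uv,z):
    uv=np.array(uv,float).reshape(-1,1,2)
    n=cv2.undistortPoints(uv,c['K'],c['D']).reshape(-1,2)
    R=cv2.Rodrigues(c['rv'])[0]; C=(-R.T@c['tv']).ravel()
    d=np.c_[n,np.ones(len(n))]@R
    zz=np.broadcast_to(np.array(z,float),(len(n),))
    return C+d*((zz-C[2])/d[:,2])[:,None]
def w2p(c,P):
    return cv2.projectPoints(np.array(P,float).reshape(-1,1,3),c['rv'],c['tv'],c['K'],c['D'])[0].reshape(-1,2)
E
python3 - <<'E'
from h import *
for n in ('scene','top'):
    c=cam(n,n+'0.png'); R=cv2.Rodrigues(c['rv'])[0]; print(n,(-R.T@c['tv']).ravel(),c['fx'])
    np.savez(n+'0.npz',img=c['img'],K=c['K'],D=c['D'],rv=c['rv'],tv=c['tv'])
o=ctrl.get_obs(); print(o['time_s'],o['ee_pos'],o['eef_rot'],o['force'],o['grip_width'])
E
```

```text
scene [0.09305055 0.7226053  1.08974595] 563.1235006467315
top [ 0.34796582 -0.03792879  1.27525441] 587.9622607390845
0.1 [ 0.20178653 -0.51140634  0.20495916] [-1.63833178  1.56978859  1.8790497 ] [-0.01896594 -0.43589494 -0.30395566] 0.09426363657481057
```

View pics/scene0.png

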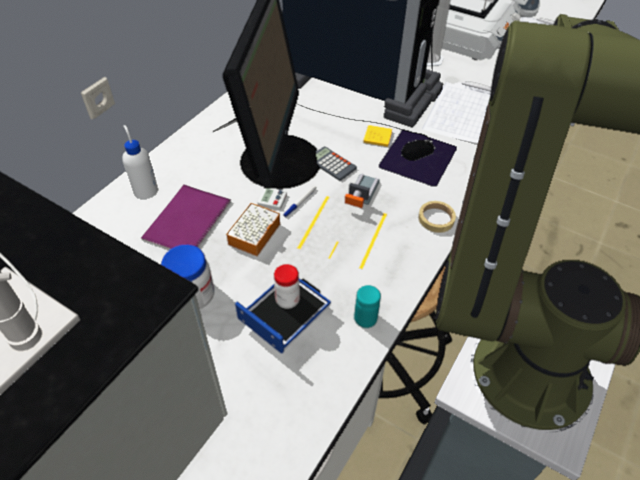

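View pics/top0.png

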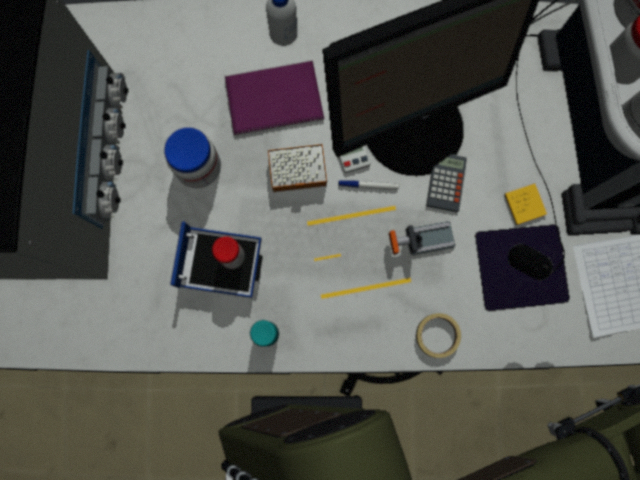

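The top view shows the caddy at about (218,262), the turquoise decoy at (264,333) and the bay lines around (350,215) and (365,288). The buffer is at (394,242) and the tape at (438,335). I'll zoom in for exact points.

```bash
python3 - <<'E'
import cv2
a=cv2.imread('pics/top0.png')
cv2.imwrite('pics/t_c1.png',cv2.resize(a[205:315,160:280],None,fx=6,fy=5.4545,interpolation=cv2.INTER_CUBIC)[:600])
cv2.imwrite('pics/t_c2.png',cv2.resize(a[195:310,300:460],None,fx=5,fy=5,interpolation=cv2.INTER_CUBIC))
E
python3 - <<'E'
from h import *
d=np.load('top0.npz'); c=dict(d)
img=c['img'].astype(int)
m=((img[...,0]>180)&(img[...,1]>130)&(img[...,2]<110)).astype(np.uint8)
n,l,s,ce=cv2.connectedComponentsWithStats(m)
for i in range(1,n):
    if s[i,4]<8: continue
    ys,xs=np.where(l==i); P=p2w(c,np.c_[xs,ys],0)[:,:2]
    mu=P.mean(0); U,S,V=np.linalg.svd(P-mu); pr=(P-mu)@V[0]
    print(s[i],mu.round(4),V[0].round(4),pr.min().round(4),pr.max().round(4), 'mid',(mu+V[0]*(pr.min()+pr.max())/2).round(4),np.degrees(np.arctan2(V[0][1],V[0][0])).round(2))
E
```

```text
[370 285   8   3  12] [ 0.4662 -0.16  ] [ 0.1416 -0.9899] -0.0075 0.008 mid [ 0.4662 -0.1602] -81.86
[348 288  16   5  23] [ 0.4585 -0.12  ] [ 0.1709 -0.9853] -0.016 0.0177 mid [ 0.4586 -0.1209] -80.16
[322 291  25   6  34] [ 0.4506 -0.0762] [ 0.1694 -0.9856] -0.0286 0.0246 mid [ 0.4503 -0.0742] -80.25
```

View pics/t_c1.png

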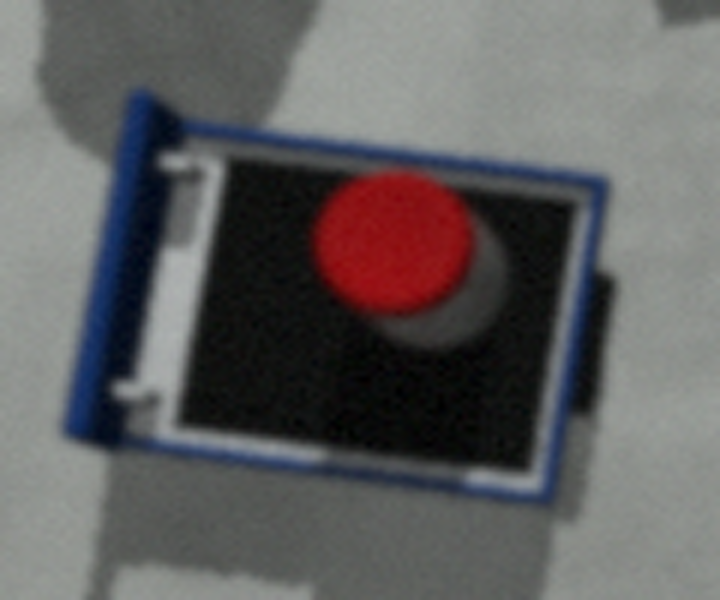

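View pics/t_c2.png

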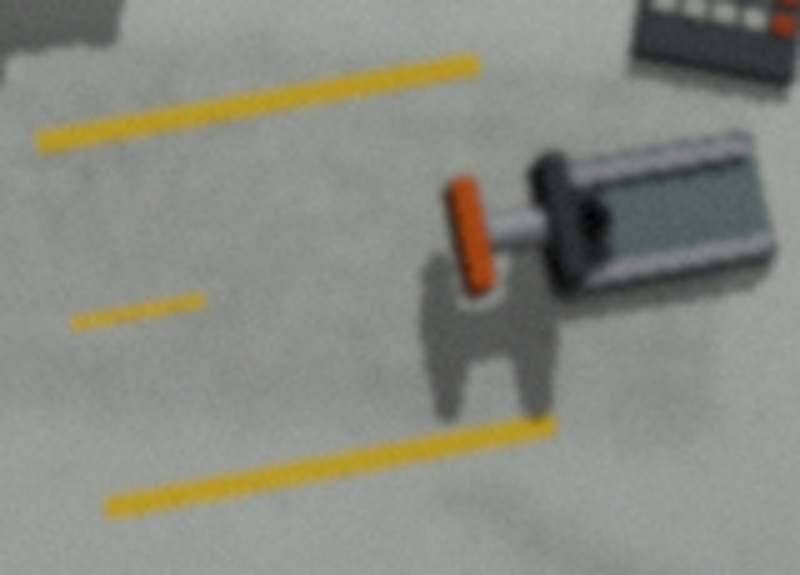

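```bash
cat > meas.py <<'E'
from h import *
from scipy.optimize import least_squares
def bay(c):
    hsv=cv2.cvtColor(c['img'],cv2.COLOR_RGB2HSV)
    m=((hsv[...,0]>17)&(hsv[...,0]<32)&(hsv[...,1]>110)&(hsv[...,2]>100)).astype(np.uint8)
    n,l,s,ce=cv2.connectedComponentsWithStats(m); out=[]
    for i in range(1,n):
        if s[i,4]<15: continue
        ys,xs=np.where(l==i); P=p2w(c,np.c_[xs,ys],0)[:,:2]
        mu=P.mean(0); V=np.linalg.svd(P-mu)[2]; v=V[0]*np.sign(-V[0][1]); pr=(P-mu)@v
        if pr.max()-pr.min()<.02: continue
        print(s[i],'mid',(mu+v*(pr.min()+pr.max())/2).round(4),'len',(pr.max()-pr.min()).round(4),'ang',np.degrees(np.arctan2(v[1],v[0])).round(2))
def fit(c,model,uv,x0):
    model=np.array(model,float)
    def pose(x):
        R=np.array([[np.cos(x[2]),-np.sin(x[2])],[np.sin(x[2]),np.cos(x[2])]])
        return np.c_[model[:,:2]@R.T+x[:2],model[:,2]]
    r=least_squares(lambda x:(w2p(c,pose(x))-uv).ravel(),x0,loss='soft_l1')
    return r.x,(w2p(c,pose(r.x))-uv)
E
python3 - <<'E'
from meas import *
for n in('top','scene'):
    c=dict(np.load(n+'0.npz')); print(n); bay(c)
c=dict(np.load('top0.npz'))
M=np.array([[80,65,48],[80,-65,48],[-85,68,94],[-85,-68,94],[88,28,46],[88,-28,46]])/1000
q=np.array([[605,180],[548,500],[133,90],[65,435],[613,278],[588,413]])
uv=np.c_[160+(q[:,0]+.5)/6-.5,205+(q[:,1]+.5)/5.4545-.5]
x,r=fit(c,M,uv,[0.5,0.25,-1.6]); print(x,np.degrees(x[2]));print(r.round(2))
# jar lid, buffer
print('jar',p2w(c,[160+393/6,205+243/5.4545],.136))
b=np.array([[450,180],[475,295],[475,178],[497,290]])
print('buf',p2w(c,np.c_[300+b[:,0]/5,195+b[:,1]/5],.058))
E
```

```text
top
[ 505  184   41   41 1070] mid [ 0.651  -0.5135] len 0.1008 ang -39.83
[307 206  89  19 377] mid [ 0.6247 -0.1138] len 0.1991 ang -79.79
[315 254  26   7  65] mid [ 0.5314 -0.0603] len 0.0559 ang -79.79
[321 278  90  20 387] mid [ 0.4629 -0.1432] len 0.1986 ang -79.76
scene
[364 125  28  22 459] mid [ 0.653  -0.5227] len 0.0906 ang -68.79
[298 196  31  53 189] mid [ 0.6266 -0.1185] len 0.1996 ang -79.83
[360 213  27  56 205] mid [ 0.4642 -0.1476] len 0.198 ang -79.83
[329 242   9  16  32] mid [ 0.5333 -0.0638] len 0.0532 ang -79.56
[ 0.51572248  0.16958889 -1.72431609] -98.79603444384551
[[ 0.8  -0.59]
 [ 0.21  1.33]
 [-0.77 -1.03]
 [-1.64  0.6 ]
 [ 0.42 -0.81]
 [ 0.27  0.52]]
jar [[0.52725273 0.14231775 0.136     ]]
buf [[ 0.57749617 -0.19210237  0.058     ]
 [ 0.52830929 -0.20139578  0.058     ]
 [ 0.57831309 -0.20275349  0.058     ]
 [ 0.53037766 -0.21075348  0.058     ]]
```

```bash
python3 - <<'E'
import cv2
a=cv2.imread('pics/scene0.png')
cv2.imwrite('pics/s_c1.png',cv2.resize(a[255:355,225:345],None,fx=6,fy=6,interpolation=cv2.INTER_CUBIC))
cv2.imwrite('pics/s_c2.png',cv2.resize(a[165:275,290:400],None,fx=5,fy=5,interpolation=cv2.INTER_CUBIC))
E
```

```text
(no output)
```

View pics/s_c1.png

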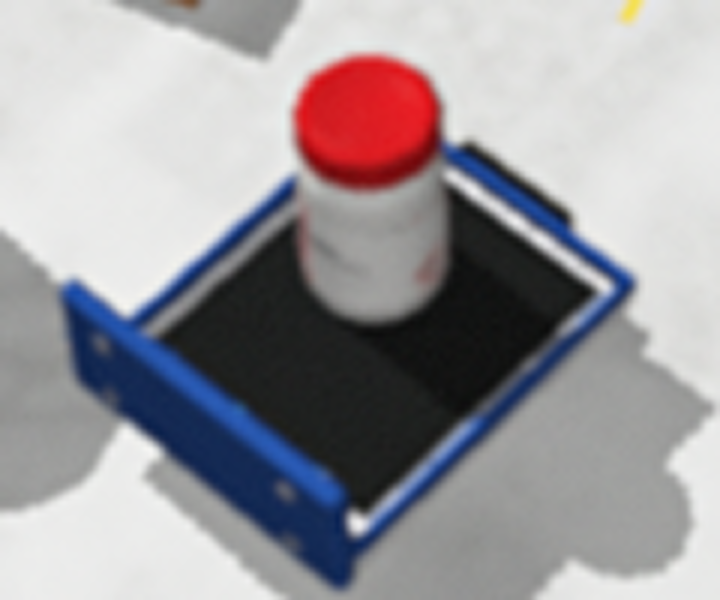

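View pics/s_c2.png

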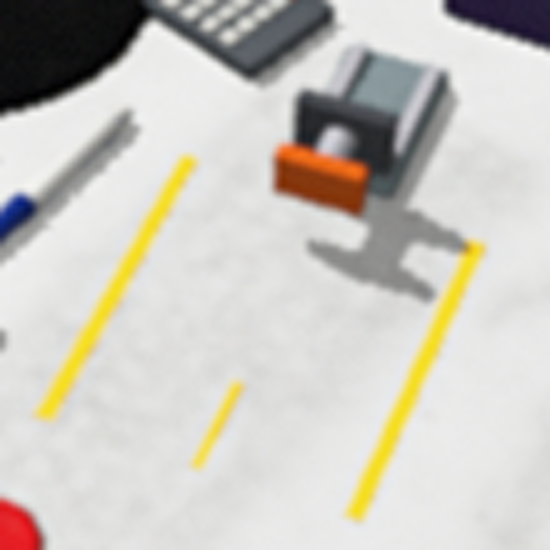

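```bash
cat > ov.py <<'E'
from meas import *
LIPS=[([80,65,48],[80,-65,48]),([80,65,48],[-75,65,48]),([80,-65,48],[-75,-65,48]),
([-85,68,94],[-85,-68,94]),([-75,68,94],[-75,-68,94]),([-85,68,94],[-75,68,94]),([-85,-68,94],[-75,-68,94]),
([-85,68,32],[-85,-68,32]),([-85,-68,32],[-85,-68,94]),([-85,68,32],[-85,68,94]),
([88,28,46],[88,-28,46]),([88,-28,46],[80,-28,46]),([88,28,46],[80,28,46])]
def overlay(c,x,name,box,s):
    x0,y0,x1,y1=box
    im=cv2.resize(cv2.cvtColor(c['img'][y0:y1,x0:x1],cv2.COLOR_RGB2BGR),None,fx=s,fy=s,interpolation=cv2.INTER_CUBIC)
    R=np.array([[np.cos(x[2]),-np.sin(x[2])],[np.sin(x[2]),np.cos(x[2])]])
    for a,b in LIPS:
        P=np.array([a,b])/1000; P=np.c_[P[:,:2]@R.T+x[:2],P[:,2]]
        q=((w2p(c,P)-[x0,y0]+.5)*s-.5).round().astype(int)
        cv2.line(im,tuple(map(int,q[0])),tuple(map(int,q[1])),(0,255,0),1)
    cv2.imwrite('pics/'+name,im)
E
python3 - <<'E'
from ov import *
c=dict(np.load('scene0.npz'))
M=np.array([[-85,68,94],[-85,-68,94],[-85,-68,32],[-85,68,32],[80,-65,48],[88,-28,46],[88,28,46]])/1000
q=np.array([[65,290],[335,508],[345,590],[80,380],[633,280],[572,213],[470,142]])
uv=np.array([225,255])+(q+.5)/6-.5
x,r=fit(c,M,uv,[0.5,0.17,-1.7]); print(x,np.degrees(x[2]));print(r.round(2))
overlay(c,x,'ov_s.png',(225,255,345,355),6)
c=dict(np.load('top0.npz'))
overlay(c,[.5157,.1696,-1.7243],'ov_t.png',(165,210,275,310),6)
E
```

```text
[ 0.51631423  0.16818049 -1.72278268] -98.70817635602288
[[-1.43 -0.53]
 [ 0.2   0.29]
 [-0.25  1.85]
 [-1.03  0.41]
 [ 1.48 -0.63]
 [ 1.39 -0.14]
 [ 0.   -1.44]]
```

View pics/ov_s.png

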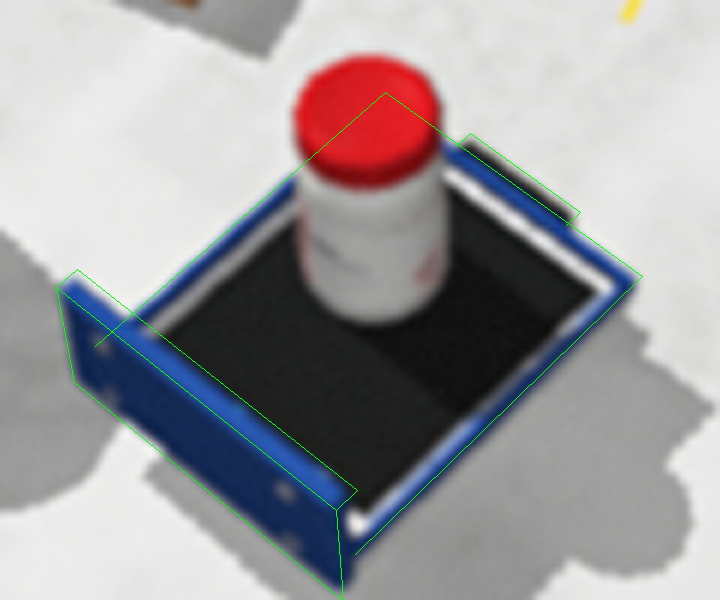

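View pics/ov_t.png

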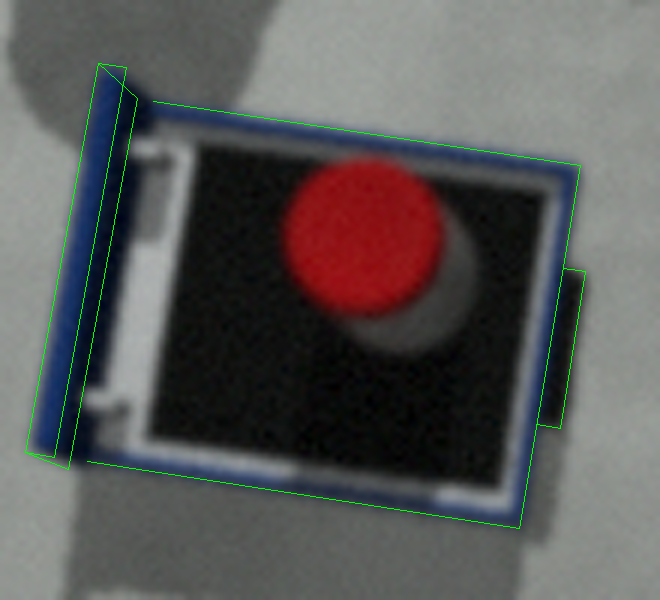

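```bash
cat > pl.py <<'E'
from h import *
from scipy.spatial.transform import Rotation as Ro
def cur():
    o=ctrl.get_obs(); return np.array(o['ee_pos']),Ro.from_euler('xyz',o['eef_rot'])
def Rd(psi): # tool x down, tool y horizontal at heading psi
    y=np.array([np.cos(psi),np.sin(psi),0]); x=np.array([0,0,-1.]); return Ro.from_matrix(np.c_[x,y,np.cross(x,y)])
def rows(p,R,tgts,g=94):
    """tgts list of (pos,psi) per row; rounding accumulated"""
    out=[]
    for t,psi in tgts:
        Rt=Rd(psi); d=R.inv().apply(np.array(t)-p)*1000; a=(R.inv()*Rt).as_rotvec()
        row=[*d.round(1),*a.round(4),g]; out.append([float(v) for v in row])
        p=p+R.apply(np.array(row[:3])/1000); R=R*Ro.from_rotvec(row[3:6])
    return out,p,R
def show(rs):
    for i in range(0,len(rs),10): print('[['+','.join('['+','.join('%g'%v for v in r)+']' for r in rs[i:i+10])+']]')
E
python3 - <<'E'
from pl import *
p,R=cur(); print(p,R.as_matrix().round(4)); y=R.as_matrix()[:,1]; print(np.degrees(np.arctan2(y[1],y[0])))
c=dict(np.load('top0.npz'))
print('bluejar',p2w(c,[190,150],.126),'tip',p2w(c,[297,168],.055),'teal',p2w(c,[264,333],.098),'tape',p2w(c,[438,335],.025),'marker',p2w(c,[[340,184],[398,190]],.01))
E
```

```text
[ 0.20178653 -0.51140634  0.20495916] [[-3.000e-04  3.670e-01 -9.302e-01]
 [ 1.000e-03 -9.302e-01 -3.670e-01]
 [-1.000e+00 -1.000e-03 -1.000e-04]]
-68.46888388089697
bluejar [[0.73651315 0.22289945 0.126     ]] tip [[0.71728382 0.00464254 0.055     ]] teal [[0.36495231 0.06850272 0.098     ]] tape [[ 0.35858139 -0.2937455   0.025     ]] marker [[ 0.69344794 -0.0895112   0.01      ]
 [ 0.67941829 -0.21866824  0.01      ]]
```

```bash
python3 - <<'E'
from pl import *
p,R=cur(); p0=p.copy()
psi0=np.radians(-68.47); psi1=np.radians(-8.75); T=[]
e=np.array([.5347,.2906,.205])
N=22
for k in range(1,N+1):
    s=k/N; s=s+ -0.12*np.sin(2*np.pi*s)/ (2*np.pi)*1.0
    T.append((p0+(e-p0)*s,psi0+(psi1-psi0)*s))
for z in (.17,.13,.09,.065,.05): T.append((np.array([e[0],e[1],z]),psi1))
rs,p,R=rows(p,R,T); show(rs); print(p)
E
```

```text
[[[0,-25,-24.2,-0.0417,-0.0001,0.001,94],[0,-24.2,-25.5,-0.0423,0,0,94],[0,-23.6,-27.1,-0.0431,0,0,94],[0,-23.1,-28.8,-0.0443,0,0,94],[0,-22.5,-30.8,-0.0458,0,0,94],[0,-21.7,-32.9,-0.0473,0,0,94],[0,-20.9,-35.1,-0.049,0,0,94],[0,-19.7,-37.1,-0.0505,0,0,94],[0,-18.3,-39,-0.0516,0,0,94],[0,-16.4,-40.5,-0.0525,0,0,94]]]
[[[0,-14.5,-41.7,-0.053,0,0,94],[0,-12.2,-42.5,-0.053,0,0,94],[-0,-9.9,-42.6,-0.0526,0,0,94],[-0,-7.5,-42.4,-0.0516,0,0,94],[-0,-5.1,-41.7,-0.0505,0,0,94],[-0,-3,-40.7,-0.0489,0,0,94],[-0,-0.9,-39.4,-0.0474,0,0,94],[-0,0.9,-38.2,-0.0458,0,0,94],[-0,2.5,-36.8,-0.0443,0,0,94],[-0,4.1,-35.7,-0.0431,0,0,94]]]
[[[-0,5.5,-34.7,-0.0422,0,0,94],[-0,6.9,-34.1,-0.0418,0,0,94],[35,-0,-0,0,0,0,94],[40,-0,-0,0,0,0,94],[40,-0,-0,0,0,0,94],[25,-0,-0,0,0,0,94],[15,-0,-0,0,0,0,94]]]
[0.53472378 0.29056498 0.04998167]
```

Emit:
play_rows --deltas '[[[0,-25,-24.2,-0.0417,0,0.001,94],[0,-24.2,-25.5,-0.0423,0,0,94],[0,-23.6,-27.1,-0.0431,0,0,94],[0,-23.1,-28.8,-0.0443,0,0,94],[0,-22.5,-30.8,-0.0458,0,0,94],[0,-21.7,-32.9,-0.0473,0,0,94],[0,-20.9,-35.1,-0.049,0,0,94],[0,-19.7,-37.1,-0.0505,0,0,94],[0,-18.3,-39,-0.0516,0,0,94],[0,-16.4,-40.5,-0.0525,0,0,94]]]'

```text
time_s: 1.1
ee_pos: [0.3515, -0.1498, 0.2052]
eef_rot: [1.156, 1.57, -1.14]
force: [0.2, -0.3, 0.1]
grip_width: 0.0937
```

Emit:
play_rows --deltas '[[[0,-14.5,-41.7,-0.053,0,0,94],[0,-12.2,-42.5,-0.053,0,0,94],[0,-9.9,-42.6,-0.0526,0,0,94],[0,-7.5,-42.4,-0.0516,0,0,94],[0,-5.1,-41.7,-0.0505,0,0,94],[0,-3,-40.7,-0.0489,0,0,94],[0,-0.9,-39.4,-0.0474,0,0,94],[0,0.9,-38.2,-0.0458,0,0,94],[0,2.5,-36.8,-0.0443,0,0,94],[0,4.1,-35.7,-0.0431,0,0,94]]]'

```text
time_s: 2.1
ee_pos: [0.5082, 0.2274, 0.2045]
eef_rot: [0.087, 1.57, -1.718]
force: [-0.4, -0.8, -0.7]
grip_width: 0.0939
```

Emit:
play_rows --deltas '[[[0,5.5,-34.7,-0.0422,0,0,94],[0,6.9,-34.1,-0.0418,0,0,94],[0,0,0,0,0,0,94]]]'

```text
time_s: 2.4
ee_pos: [0.535, 0.2932, 0.2035]
eef_rot: [-0.558, 1.569, -2.277]
force: [-0.0, -0.9, -0.1]
grip_width: 0.0943
```

Emit:
play_rows --deltas '[[[35,0,0,0,0,0,94],[40,0,0,0,0,0,94],[40,0,0,0,0,0,94],[25,0,0,0,0,0,94],[15,0,0,0,0,0,94],[0,0,0,0,0,0,94],[0,0,0,0,0,0,94]]]'

```text
time_s: 3.1
ee_pos: [0.5354, 0.2903, 0.051]
eef_rot: [1.485, 1.569, -0.238]
force: [0.6, -0.9, 0.7]
grip_width: 0.0934
```

```bash
python3 - <<'E'
from ov import *; from pl import *
p,R=cur(); o=ctrl.get_obs(); y=R.as_matrix()[:,1]; print(p,np.degrees(np.arctan2(y[1],y[0])),R.as_matrix()[:,0],o['force'])
c=cam('top','top1.png'); overlay(c,[.516,.169,np.radians(-98.75)],'ov1.png',(150,190,290,320),5)
c=cam('scene','scene1.png'); print(ctrl.get_obs()['force'])
E
```

```text
[0.53536306 0.29028363 0.05104967] -8.762654325361533 [ 1.56921329e-03 -3.81210240e-04 -9.99998696e-01] [ 0.60280932 -0.94886823  0.72880204]
[-0.00294823 -1.10871976 -0.13652496]
```

View pics/ov1.png

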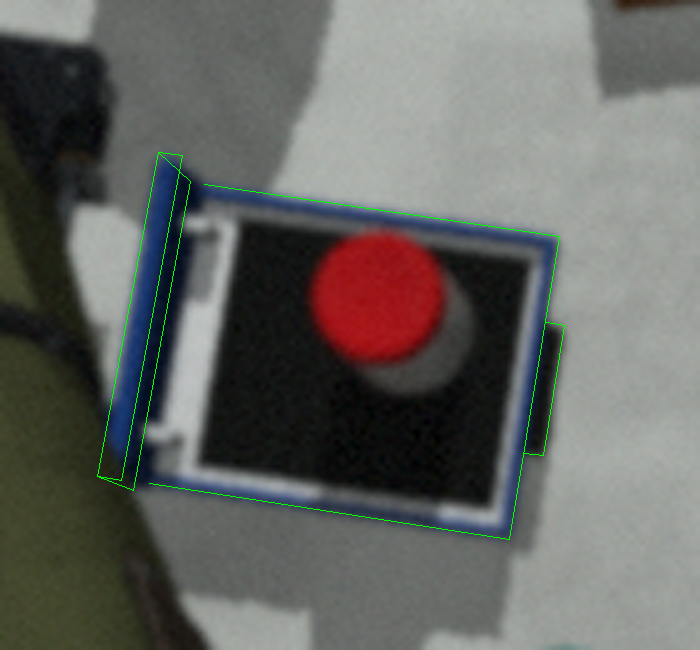

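View pics/scene1.png

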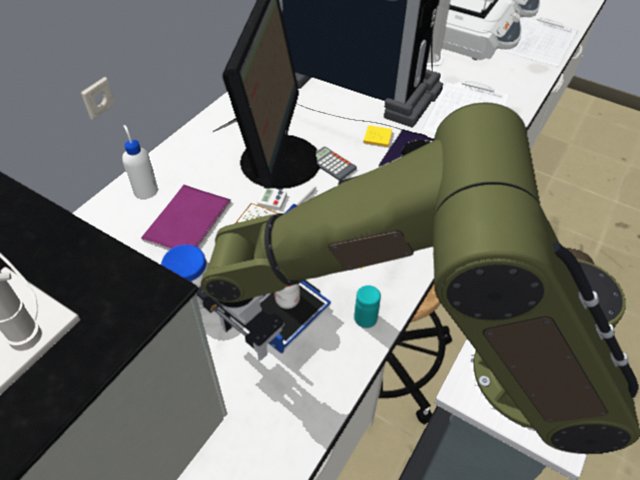

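Emit:
play_rows --deltas '[[[0,0,5,0,0,0,94],[0,0,5,0,0,0,94],[0,0,5,0,0,0,94],[0,0,5,0,0,0,94],[0,0,3,0,0,0,94],[0,0,2,0,0,0,94],[0,0,2,0,0,0,94]]]'

```text
time_s: 3.9
ee_pos: [0.5307, 0.2634, 0.0499]
eef_rot: [0.565, 1.57, -1.159]
force: [1.2, 0.1, -0.3]
grip_width: 0.0937
```

Emit:
play_rows --deltas '[[[0,0,2,0,0,0,94],[0,0,2,0,0,0,94]]]'

```text
time_s: 4.1
ee_pos: [0.5302, 0.2598, 0.05]
eef_rot: [1.231, 1.57, -0.492]
force: [0.6, 2.3, 0.0]
grip_width: 0.094
```

Emit:
play_rows --deltas '[[[0,0,2,0,0,0,94],[0,0,2,0,0,0,94]]]'

```text
time_s: 4.3
ee_pos: [0.5296, 0.2556, 0.05]
eef_rot: [0.942, 1.57, -0.781]
force: [1.3, 1.9, -0.3]
grip_width: 0.0936
```

Emit:
play_rows --deltas '[[[0,0,2,0,0,0,94],[0,0,2,0,0,0,94]]]'

```text
time_s: 4.5
ee_pos: [0.529, 0.2516, 0.0499]
eef_rot: [0.745, 1.57, -0.978]
force: [1.6, 1.8, 0.1]
grip_width: 0.094
```

Emit:
play_rows --deltas '[[[0,0,3,0,0,0,94],[0,0,4,0,0,0,94],[0,0,5,0,0,0,94],[0,0,5,0,0,0,94],[0,0,5,0,0,0,94],[0,0,5,0,0,0,94],[0,0,5,0,0,0,94],[0,0,5,0,0,0,94],[0,0,4,0,0,0,94],[0,0,3,0,0,0,94]]]'

```text
time_s: 5.5
ee_pos: [0.5221, 0.2078, 0.0499]
eef_rot: [0.414, 1.57, -1.31]
force: [1.0, 1.8, 0.9]
grip_width: 0.0942
```

```bash
python3 - <<'E'
from ov import *; from pl import *
p,R=cur(); y=R.as_matrix()[:,1]; psi=np.arctan2(y[1],y[0]); print(p,np.degrees(psi))
h=psi-np.pi/2; x=[p[0]+.094*np.cos(h),p[1]+.094*np.sin(h),h]; print(x,np.degrees(h))
c=cam('top','top2.png'); np.savez('top2.npz',img=c['img'],K=c['K'],D=c['D'],rv=c['rv'],tv=c['tv'])
overlay(c,x,'ov2.png',(170,190,310,320),5)
E
```

```text
[0.52213408 0.20780115 0.04991887] -8.758395379741287
[np.float64(0.507820864617225), np.float64(0.11489726760101922), np.float64(-1.723659163362841)] -98.75839537974129
```

View pics/ov2.png

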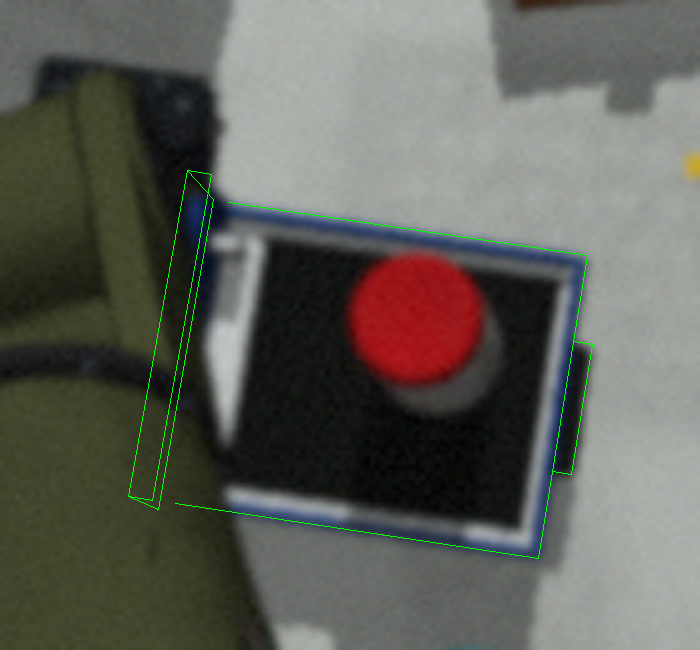

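```bash
cat > lips.py <<'E'
from ov import *
def lips(c,x,verbose=True):
    hsv=cv2.cvtColor(c['img'],cv2.COLOR_RGB2HSV)
    m=(hsv[...,0]>100)&(hsv[...,0]<130)&(hsv[...,1]>100)&(hsv[...,2]>40)
    ys,xs=np.where(m); P=p2w(c,np.c_[xs,ys],.048)[:,:2]
    R=np.array([[np.cos(x[2]),-np.sin(x[2])],[np.sin(x[2]),np.cos(x[2])]])
    Q=(P-x[:2])@R*1000
    out=[]
    for nm,sel,ax in (('left',(abs(Q[:,1]-63)<8)&(abs(Q[:,0])<70),1),('right',(abs(Q[:,1]+63)<8)&(abs(Q[:,0])<70),1),('front',(abs(Q[:,0]-78)<8)&(abs(Q[:,1])<60),0)):
        q=Q[sel]
        if len(q)<10: print(nm,'few',len(q)); continue
        f=np.polyfit(q[:,1-ax],q[:,ax],1); print(nm,len(q),'off %.2f slope %.2f deg span %.0f..%.0f'%(f[1],np.degrees(f[0])*(1 if ax else -1),q[:,1-ax].min(),q[:,1-ax].max()))
E
python3 - <<'E'
from lips import *
c=dict(np.load('top0.npz')); lips(c,[.516,.169,np.radians(-98.75)])
c=dict(np.load('scene0.npz')); lips(c,[.516,.169,np.radians(-98.75)])
c=dict(np.load('top2.npz')); lips(c,[.50782,.1149,np.radians(-98.76)])
E
```

```text
left 98 off 61.75 slope -0.00 deg span -69..69
right 63 off -63.18 slope 0.13 deg span -69..68
front 107 off 77.96 slope 0.61 deg span -58..60
left 104 off 61.15 slope -1.26 deg span -70..25
right 140 off -62.93 slope -0.08 deg span -70..69
front 104 off 77.05 slope -1.53 deg span -59..30
left 93 off 61.33 slope 0.10 deg span -68..70
right 50 off -63.43 slope -0.02 deg span -49..69
front 102 off 78.78 slope 0.28 deg span -58..59
```

```bash
python3 - <<'E'
from pl import *
p,R=cur(); y=R.as_matrix()[:,1]; psi=np.arctan2(y[1],y[0]); print(p,psi)
h=psi-np.pi/2; ax=p[:2]+.042*np.array([np.cos(h),np.sin(h)]); T=[]
def push(ds,k):
    global h,ax
    hm=h+ds*k/2; ax=ax+ds*np.array([np.cos(hm),np.sin(hm)]); h+=ds*k
    q=ax-.042*np.array([np.cos(h),np.sin(h)]); T.append((np.array([q[0],q[1],.05]),h+np.pi/2))
for ds in (3,4,4,4,4,4,4,3,2): push(ds/1000,0)
n=20; tot=np.radians(-79.78)-h; print(tot)
for i in range(n): push(.24*tot/n,1/.24)
rs,_,_=rows(p,R,T); show(rs); print(ax,np.degrees(h))
E
```

```text
[0.52200954 0.20749433 0.04987959] -0.1530068930331455
0.3313795425869659
[[[-0.1,0,3,-0,0.0012,-0.0001,94],[-0,0,4,-0,0,0,94],[-0,0,4,-0,0,0,94],[-0,0,4,-0,0,0,94],[-0,0,4,-0,0,0,94],[-0,0,4,-0,0,0,94],[-0,0,4,-0,0,0,94],[-0,0,3,-0,0,0,94],[-0,0,2,-0,0,0,94],[-0,-0.7,4,-0.0166,0,0,94]]]
[[[-0,-0.6,4,-0.0165,0,0,94],[-0,-0.7,3.9,-0.0166,0,0,94],[-0,-0.7,4,-0.0166,0,0,94],[-0,-0.6,4,-0.0165,0,0,94],[-0,-0.7,4,-0.0166,0,0,94],[-0,-0.6,4,-0.0166,0,0,94],[-0,-0.7,4,-0.0166,-0,0,94],[-0,-0.7,3.9,-0.0165,-0,0,94],[-0,-0.6,4,-0.0166,-0,0,94],[-0,-0.7,4,-0.0166,-0,0,94]]]
[[[-0,-0.7,4,-0.0165,-0,0,94],[-0,-0.6,4,-0.0166,-0,0,94],[-0,-0.7,4,-0.0166,-0,0,94],[-0,-0.6,3.9,-0.0165,-0,0,94],[-0,-0.7,4,-0.0166,-0,0,94],[-0,-0.7,4,-0.0166,-0,0,94],[-0,-0.6,4,-0.0165,-0,0,94],[-0,-0.7,4,-0.0166,-0,0,94],[-0,-0.7,3.9,-0.0166,-0,0,94]]]
[0.51173521 0.05519662] -79.78000000000006
```

Emit:
play_rows --deltas '[[[0,0,3,0,0,0,94],[0,0,4,0,0,0,94],[0,0,4,0,0,0,94],[0,0,4,0,0,0,94],[0,0,4,0,0,0,94],[0,0,4,0,0,0,94],[0,0,4,0,0,0,94],[0,0,3,0,0,0,94],[0,0,2,0,0,0,94],[0,-0.7,4,-0.0166,0,0,94]]]'

```text
time_s: 6.55
ee_pos: [0.516, 0.1726, 0.0499]
eef_rot: [0.55, 1.57, -1.157]
force: [0.1, 2.5, 0.2]
grip_width: 0.0937
```

Emit:
play_rows --deltas '[[[0,-0.6,4,-0.0165,0,0,94],[0,-0.7,3.9,-0.0166,0,0,94],[0,-0.7,4,-0.0166,0,0,94],[0,-0.6,4,-0.0165,0,0,94],[0,-0.7,4,-0.0166,0,0,94],[0,-0.6,4,-0.0166,0,0,94],[0,-0.7,4,-0.0166,0,0,94],[0,-0.7,3.9,-0.0165,0,0,94],[0,-0.6,4,-0.0166,0,0,94],[0,-0.7,4,-0.0166,0,0,94]]]'

```text
time_s: 7.55
ee_pos: [0.5069, 0.1331, 0.0499]
eef_rot: [0.115, 1.57, -1.425]
force: [0.1, 2.4, -0.6]
grip_width: 0.0942
```

```bash
cat > look.py <<'E'
import sys
from lips import *; from pl import *
def look(n):
    p,R=cur(); y=R.as_matrix()[:,1]; psi=np.arctan2(y[1],y[0]); o=ctrl.get_obs(); print(o['time_s'],p,np.degrees(psi),o['force'])
    h=psi-np.pi/2; x=[p[0]+.094*np.cos(h)-.0009*np.cos(psi),p[1]+.094*np.sin(h)-.0009*np.sin(psi),h]; print(np.round(x,4),np.degrees(h))
    c=cam('top','top%s.png'%n); np.savez('top%s.npz'%n,img=c['img'],K=c['K'],D=c['D'],rv=c['rv'],tv=c['tv'])
    u,v=w2p(c,[x[0],x[1],.05])[0].astype(int)
    overlay(c,x,'ov%s.png'%n,(max(u-75,0),max(v-60,0),u+75,v+60),5); lips(c,x)
look(sys.argv[1])
E
python3 look.py 3
```

```text
7.55 [0.50688127 0.13310675 0.04993508] 1.77797695856699 [ 0.06284795  2.39942498 -0.59390081]
[ 0.5089  0.0391 -1.5398] -88.22202304143302
left 73 off 57.35 slope -3.32 deg span -63..40
right 54 off -67.61 slope -3.34 deg span -55..66
front 98 off 81.41 slope 0.44 deg span -59..54
```

View pics/ov3.png

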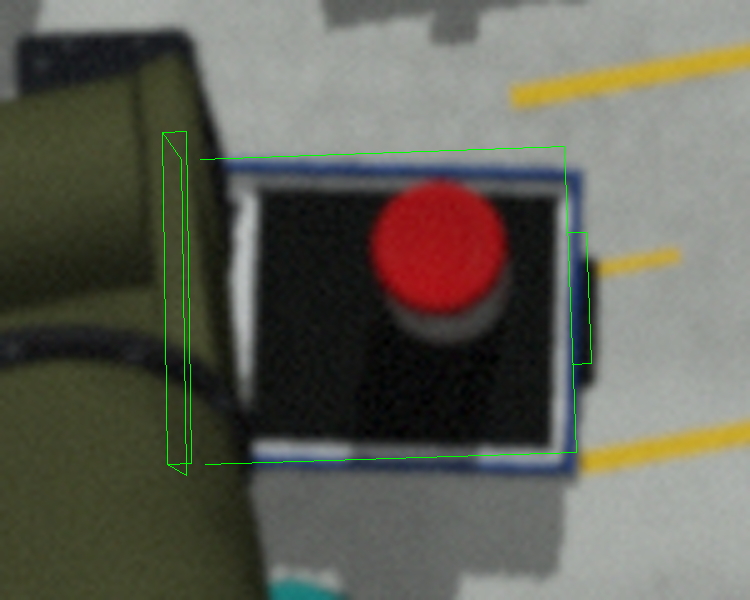

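Emit:
play_rows --deltas '[[[0,0,-4,0,0,0,94],[0,0,-10,0,0,0,94],[-30,0,-4,0,0,0,94],[-35,0,0,0.1358,0,0,60],[-15,0,0,0.1358,0,0,50],[0,0,0,0.1358,0,0,40],[0,0,0,0.1358,0,0,40],[0,0,0,0.1358,0,0,40],[0,0,0,0.1358,0,0,40],[0,0,0,0.1358,0,0,40]]]'

```text
time_s: 8.6
ee_pos: [0.5064, 0.1523, 0.13]
eef_rot: [1.422, 1.57, -1.075]
force: [-0.0, -0.2, -0.4]
grip_width: 0.0419
```

Emit:
play_rows --deltas '[[[0,0,0,0.1358,0,0,40],[0,0,0,0.1358,0,0,40],[0,0,0,0.1358,0,0,40],[0,0,0,0.1358,0,0,40],[0,0,0,0.1358,0,0,40],[0,0,0,0,0,0,40]]]'

```text
time_s: 9.2
ee_pos: [0.5065, 0.1522, 0.13]
eef_rot: [2.101, 1.57, -1.072]
force: [-0.8, -0.0, 0.1]
grip_width: 0.04
```

```bash
cat > look2.py <<'E'
import sys
from lips import *; from pl import *
n=sys.argv[1]; x=[float(sys.argv[2]),float(sys.argv[3]),np.radians(float(sys.argv[4]))]
p,R=cur(); y=R.as_matrix()[:,1]; o=ctrl.get_obs(); print(o['time_s'],p,np.degrees(np.arctan2(y[1],y[0])),o['force'],o['grip_width'])
c=cam('top','top%s.png'%n); np.savez('top%s.npz'%n,img=c['img'],K=c['K'],D=c['D'],rv=c['rv'],tv=c['tv'])
u,v=w2p(c,[x[0],x[1],.05])[0].astype(int)
overlay(c,x,'ov%s.png'%n,(max(u-75,0),max(v-60,0),u+75,v+60),5); lips(c,x)
E
python3 look2.py 4 .5039 .0358 -91.55
```

```text
9.2 [0.50645442 0.15221344 0.13002552] -91.77654891090793 [-0.75952292 -0.00889336  0.05689782] 0.03995483736412592
left 91 off 62.11 slope -0.29 deg span -51..70
right 64 off -62.50 slope -0.18 deg span -70..68
front 93 off 79.62 slope 0.05 deg span -60..59
```

View pics/ov4.png

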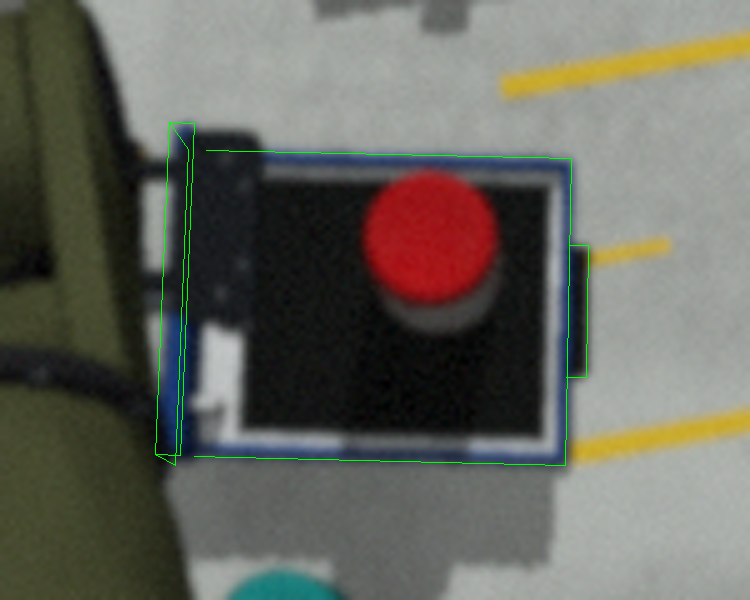

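Emit:
play_rows --deltas '[[[0,17,-0.4,0,0,0,40],[0,20.6,-0.4,0,0,0,40],[20,0,0,0,0,0,40],[25,0,0,0,0,0,40],[20,0,0,0,0,0,40],[0,0,0,0,0,0,40]]]'

```text
time_s: 9.85
ee_pos: [0.5049, 0.1139, 0.0628]
eef_rot: [0.427, 1.567, -2.74]
force: [-0.2, -0.1, 0.4]
grip_width: 0.04
```

```bash
python3 look2.py 5 .5037 .0346 -91.75; python3 - <<'E'
from h import *
c=cam('scene'); cv2.imwrite('pics/s5.png',cv2.cvtColor(cv2.resize(c['img'][180:360,180:380],None,fx=3.5,fy=3.3,interpolation=cv2.INTER_CUBIC),cv2.COLOR_RGB2BGR))
E
```

```text
9.85 [0.50488643 0.11391081 0.06284609] -91.45276810312043 [-0.20977578 -0.08291227  0.37495227] 0.040015642121969015
left 105 off 61.80 slope 0.45 deg span -51..68
right 46 off -62.45 slope 0.08 deg span -35..70
front 95 off 78.37 slope 0.13 deg span -59..59
```

View pics/s5.png

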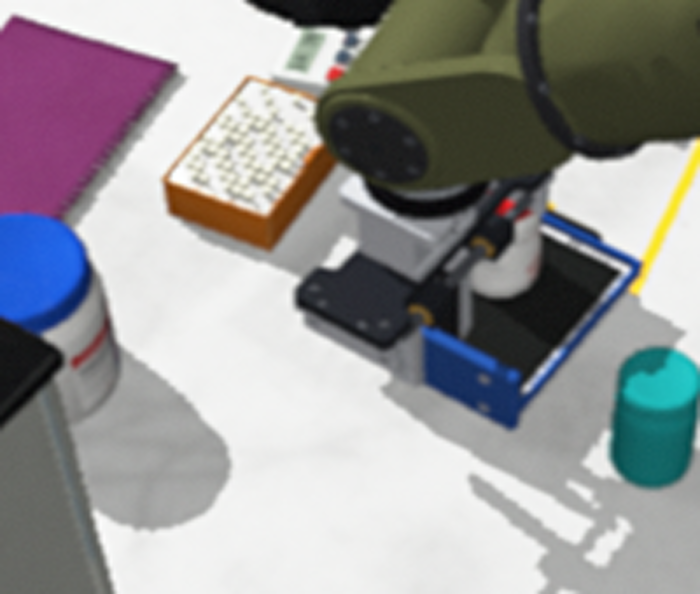

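View pics/ov5.png

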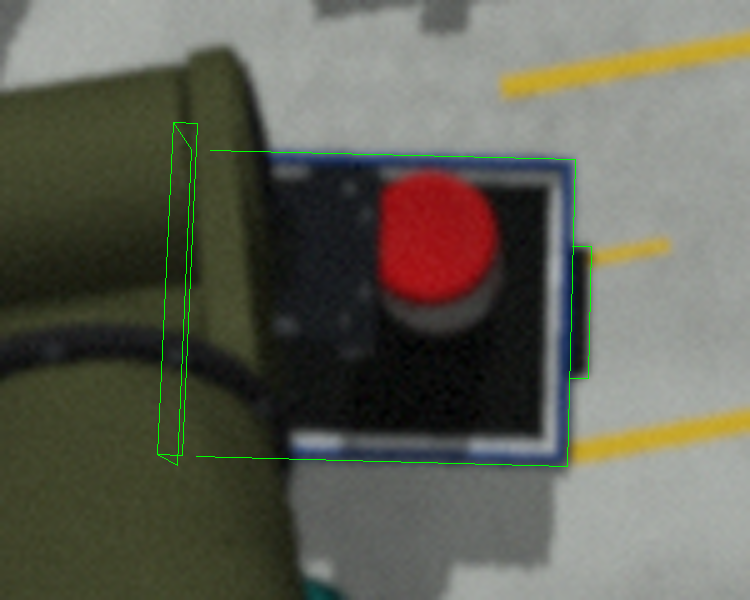

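Emit:
play_rows --deltas '[[[0,0,0,0,0,0,25],[0,0,0,0,0,0,16],[0,0,0,0,0,0,12],[0,0,0,0,0,0,8],[0,0,0,0,0,0,6],[0,0,0,0,0,0,6]]]' --grip_force 30

```text
time_s: 10.55
ee_pos: [0.5064, 0.1139, 0.0653]
eef_rot: [2.524, 1.57, -0.646]
force: [-0.6, 1.1, 3.9]
grip_width: 0.0097
```

```bash
python3 look2.py 6 .5037 .0346 -91.75; python3 - <<'E'
from h import *
o=ctrl.get_obs(); print(o['force'],o['moment'],o['grip_width'])
E
```

```text
10.55 [0.50637352 0.11392456 0.06533405] -91.67275191795768 [-0.64497492  1.08962363  3.91676694] 0.009707708039878676
left 92 off 62.05 slope 0.21 deg span -51..68
right 42 off -62.32 slope 0.20 deg span -35..70
front 93 off 78.62 slope 0.15 deg span -59..59
[-1.69119935  0.45886903  3.57227204] [0.16526634 0.15795561 0.01558507] 0.009927924599215843
```

```bash
python3 - <<'E'
from pl import *
hb=np.radians(-79.78); h=np.radians(-91.6); p=np.array([.5064,.1141,.065]); R=Rd(h); ax=p[:2]+.028*np.array([np.cos(h),np.sin(h)]); T=[]; Rr=.12
def push(ds,k):
    global h,ax
    hm=h+ds*k/2; ax=ax+ds*np.array([np.cos(hm),np.sin(hm)]); h+=ds*k
    q=ax-.028*np.array([np.cos(h),np.sin(h)]); T.append((np.array([q[0],q[1],.065]),h))
n=15; a=np.radians(11.82+8.9); S=[]
for i in range(n): push(Rr*a/n,1/Rr)
m=7
for i in range(m): push(Rr*np.radians(8.9)/m,-1/Rr)
rs,_,_=rows(p,R,T,6); show(rs)
e=np.array([np.cos(hb),np.sin(hb)])
print(ax,np.degrees(h))
E
```

```text
[[[-0,2.9,0.6,-0.0241,0,0,6],[0,2.9,0.7,-0.0241,0,0,6],[-0,2.9,0.6,-0.0241,0,0,6],[-0,2.9,0.7,-0.0241,0,0,6],[-0,2.9,0.6,-0.0241,0,0,6],[-0,2.9,0.6,-0.0242,0,0,6],[-0,2.9,0.7,-0.0241,0,0,6],[-0,2.9,0.6,-0.0241,0,0,6],[-0,2.9,0.7,-0.0241,0,0,6],[0,2.9,0.6,-0.0241,0,0,6]]]
[[[-0,2.9,0.6,-0.0241,0,0,6],[-0,2.9,0.7,-0.0241,0,0,6],[0,2.9,0.6,-0.0241,0,0,6],[-0,2.9,0.7,-0.0241,0,0,6],[0,2.9,0.6,-0.0241,0,0,6],[-0,2.7,-0.6,0.0222,0,0,6],[0,2.7,-0.6,0.0221,0,0,6],[-0,2.6,-0.6,0.0222,0,0,6],[0,2.7,-0.6,0.0222,0,0,6],[-0,2.7,-0.6,0.0222,0,0,6]]]
[[[-0,2.6,-0.5,0.0222,0,0,6],[-0,2.7,-0.6,0.0222,0,0,6]]]
[0.5169074  0.02543886] -79.78000000000004
```

Emit:
play_rows --deltas '[[[-0.3,2.9,0.6,-0.0241,0,0,6],[0,2.9,0.7,-0.0241,0,0,6],[0,2.9,0.6,-0.0241,0,0,6],[0,2.9,0.7,-0.0241,0,0,6],[0,2.9,0.6,-0.0241,0,0,6],[0,2.9,0.6,-0.0242,0,0,6],[0,2.9,0.7,-0.0241,0,0,6],[0,2.9,0.6,-0.0241,0,0,6]]]' --grip_force 40

```text
time_s: 11.4
ee_pos: [0.5023, 0.0902, 0.0653]
eef_rot: [1.695, 1.57, -1.281]
force: [-1.3, 1.9, 3.3]
grip_width: 0.0097
```

```bash
cat > look3.py <<'E'
import sys
from lips import *; from pl import *
n=sys.argv[1]
p,R=cur(); y=R.as_matrix()[:,1]; o=ctrl.get_obs(); h=np.arctan2(y[1],y[0]); print(o['time_s'],p,np.degrees(h),np.round(o['force'],2),np.round(o['moment'],2),o['grip_width'])
x=[p[0]+.080*np.cos(h),p[1]+.080*np.sin(h),h]
c=cam('top','top%s.png'%n); np.savez('top%s.npz'%n,img=c['img'],K=c['K'],D=c['D'],rv=c['rv'],tv=c['tv'])
u,v=w2p(c,[x[0],x[1],.05])[0].astype(int)
overlay(c,x,'ov%s.png'%n,(max(u-75,0),max(v-60,0),u+75,v+60),5); lips(c,x)
b=np.array([.5440,-.1285]); hb=np.radians(-79.78); e=np.array([np.cos(hb),np.sin(hb)]); l=np.array([-e[1],e[0]]); d=np.array(x[:2])-b
print('origin bay along %.1f lat %.1f hdg %.2f'%(d@e*1e3,d@l*1e3,np.degrees(h-hb)),'axle lat %.1f'%((d@l-.052*np.sin(h-hb))*1e3))
E
python3 look3.py 7
```

```text
11.4 [0.50232039 0.09015337 0.0653429 ] -80.50660418452776 [-1.33  1.85  3.32] [ 0.35  0.25 -0.14] 0.009662128368811132
left 50 off 61.64 slope 0.03 deg span -32..69
right 59 off -62.94 slope -0.41 deg span -46..68
front 117 off 77.49 slope 0.01 deg span -60..60
origin bay along -142.6 lat -3.2 hdg -0.73 axle lat -2.6
```

View pics/ov7.png

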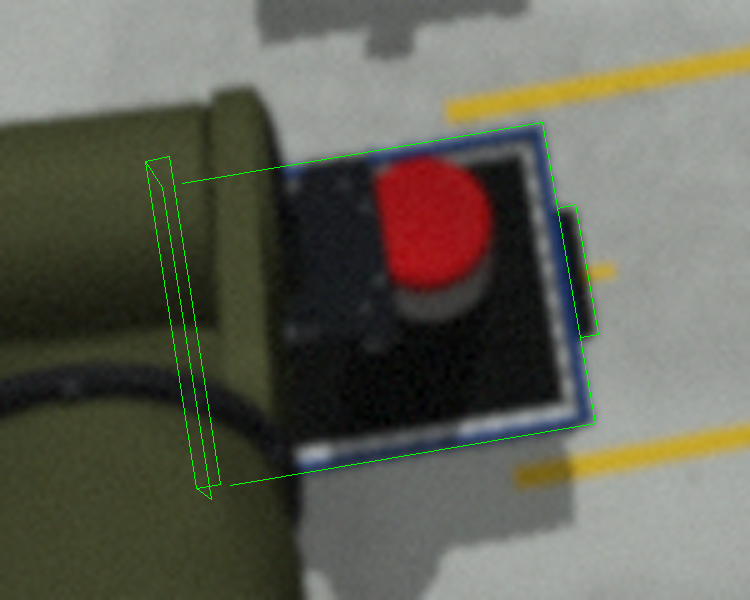

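Emit:
play_rows --deltas '[[[0,2.9,0.7,-0.0241,0,0,6],[0,2.9,0.6,-0.0241,0,0,6],[0,2.9,0.6,-0.0241,0,0,6],[0,2.9,0.7,-0.0241,0,0,6],[0,2.9,0.6,-0.0241,0,0,6],[0,2.9,0.7,-0.0241,0,0,6],[0,2.9,0.6,-0.0241,0,0,6],[0,3,0,0,0,0,6]]]'

```text
time_s: 12.25
ee_pos: [0.5037, 0.0666, 0.0654]
eef_rot: [1.45, 1.57, -1.358]
force: [-2.6, 3.2, 3.1]
grip_width: 0.0099
```

Emit:
play_rows --deltas '[[[0,2.7,-0.6,0.0222,0,0,6],[0,2.7,-0.6,0.0221,0,0,6],[0,2.6,-0.6,0.0222,0,0,6],[0,2.7,-0.6,0.0222,0,0,6],[0,2.7,-0.6,0.0222,0,0,6],[0,2.6,-0.5,0.0222,0,0,6],[0,2.7,-0.6,0.0222,0,0,6]]]'

```text
time_s: 12.95
ee_pos: [0.5129, 0.0497, 0.0654]
eef_rot: [2.123, 1.57, -0.843]
force: [1.6, 2.9, 1.2]
grip_width: 0.0097
```

```bash
python3 look3.py 8
```

```text
12.95 [0.51285408 0.04969381 0.06536741] -79.95677929672384 [1.63 2.85 1.21] [ 0.48 -0.22  0.16] 0.00966094138269838
left 22 off 62.43 slope -0.28 deg span 11..70
right 54 off -62.19 slope 0.00 deg span -39..68
front 120 off 77.43 slope 0.05 deg span -60..58
origin bay along -100.9 lat 0.7 hdg -0.18 axle lat 0.9
```

View pics/ov8.png

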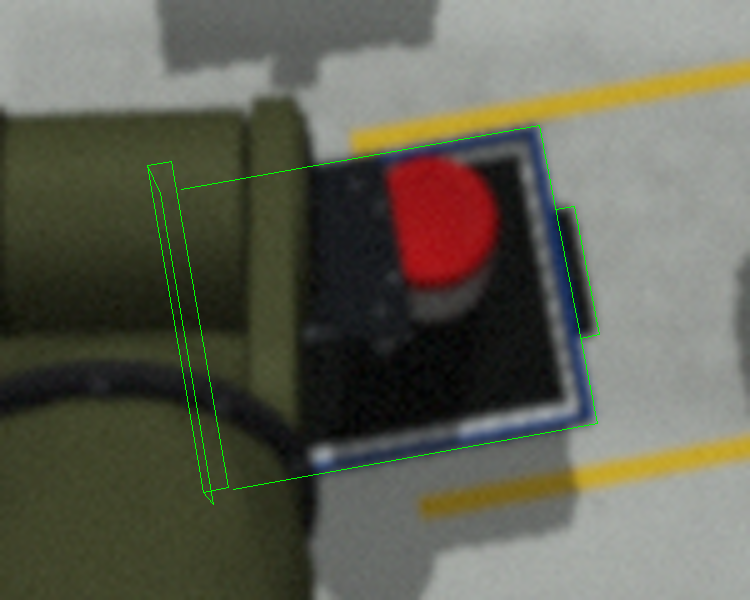

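Emit:
play_rows --deltas '[[[0,3,0,0,0,0,6],[0,4,0,0,0,0,6],[0,4,0,0,0,0,6],[0,4,0,0,0,0,6],[0,4,0,0,0,0,6],[0,4,0,0,0,0,6],[0,4,0,0,0,0,6],[0,4,0,0,0,0,6],[0,4,0,0,0,0,6],[0,3,0,0,0,0,6]]]'

```text
time_s: 14.0
ee_pos: [0.5193, 0.0121, 0.0654]
eef_rot: [1.712, 1.57, -1.252]
force: [1.9, 2.1, 1.0]
grip_width: 0.0093
```

Emit:
play_rows --deltas '[[[0,3,0,0,0,0,6],[0,3,0,0,0,0,6],[0,3,0,0,0,0,6],[0,3,0,0,0,0,6],[0,3,0,0,0,0,6],[0,2,0,0,0,0,6],[0,1,0,0,0,0,6],[0,1,0,0,0,0,6],[0,1,0,0,0,0,6],[0,1,0,0,0,0,6]]]'

```text
time_s: 15.0
ee_pos: [0.523, -0.0082, 0.0654]
eef_rot: [1.674, 1.57, -1.291]
force: [1.4, 2.1, 0.5]
grip_width: 0.0097
```

```bash
python3 look3.py 9
```

```text
15.0 [ 0.52295321 -0.00821991  0.06539969] -79.8486375939243 [1.44 2.06 0.54] [ 0.5  -0.23 -0.  ] 0.009659916661099527
left 22 off 61.61 slope 0.26 deg span 20..70
right 49 off -62.60 slope -0.42 deg span -30..69
front 125 off 77.17 slope -0.04 deg span -60..58
origin bay along -42.1 lat 0.5 hdg -0.07 axle lat 0.6
```

View pics/ov9.png

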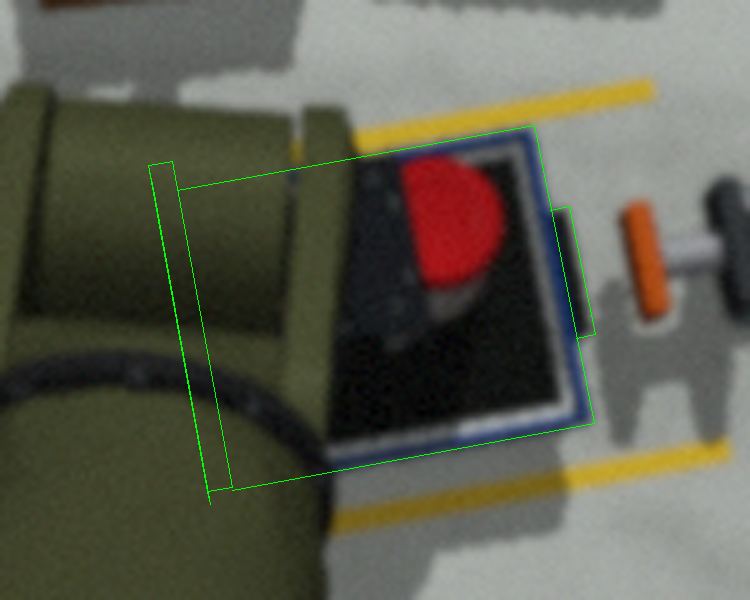

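Emit:
play_rows --deltas '[[[0,2,0,0,0,0,6],[0,2,0,0,0,0,6],[0,2,0,0,0,0,6],[0,2,0,0,0,0,6],[0,2,0,0,0,0,6],[0,1,0,0,0,0,6],[0,1,0,0,0,0,6],[0,1,0,0,0,0,6]]]'

```text
time_s: 15.85
ee_pos: [0.5252, -0.0211, 0.0654]
eef_rot: [1.669, 1.57, -1.296]
force: [0.4, 1.9, -0.4]
grip_width: 0.0097
```

Emit:
play_rows --deltas '[[[0,1,0,0,0,0,6],[0,1,0,0,0,0,6]]]'

```text
time_s: 16.05
ee_pos: [0.5256, -0.023, 0.0654]
eef_rot: [1.682, 1.57, -1.282]
force: [0.3, 1.2, -0.9]
grip_width: 0.0098
```

Emit:
play_rows --deltas '[[[0,1,0,0,0,0,6],[0,1,0,0,0,0,6]]]'

```text
time_s: 16.25
ee_pos: [0.526, -0.025, 0.0654]
eef_rot: [1.742, 1.57, -1.223]
force: [0.9, 3.4, 0.2]
grip_width: 0.0098
```

Emit:
play_rows --deltas '[[[0,1,0,0,0,0,6],[0,1,0,0,0,0,6]]]'

```text
time_s: 16.45
ee_pos: [0.5263, -0.027, 0.0654]
eef_rot: [1.687, 1.57, -1.277]
force: [0.4, 2.6, -0.8]
grip_width: 0.0101
```

Emit:
play_rows --deltas '[[[0,0.6,0,0,0,0,6],[0,0.6,0,0,0,0,6]]]'

```text
time_s: 16.65
ee_pos: [0.5265, -0.0281, 0.0654]
eef_rot: [1.743, 1.57, -1.221]
force: [1.0, 1.8, -0.1]
grip_width: 0.0098
```

Emit:
play_rows --deltas '[[[0,0.6,0,0,0,0,6],[0,0.6,0,0,0,0,6]]]'

```text
time_s: 16.85
ee_pos: [0.5267, -0.0293, 0.0654]
eef_rot: [1.742, 1.57, -1.223]
force: [0.9, 1.7, -0.2]
grip_width: 0.0098
```

Emit:
play_rows --deltas '[[[0,0.6,0,0,0,0,6],[0,0.6,0,0,0,0,6]]]'

```text
time_s: 17.05
ee_pos: [0.5269, -0.0303, 0.0654]
eef_rot: [1.701, 1.57, -1.264]
force: [0.7, 4.3, -0.5]
grip_width: 0.0098
```

Emit:
play_rows --deltas '[[[0,0.3,0,0,0,0,6],[0,0.3,0,0,0,0,6]]]'

```text
time_s: 17.25
ee_pos: [0.527, -0.0309, 0.0654]
eef_rot: [1.657, 1.57, -1.308]
force: [0.1, 4.9, -0.4]
grip_width: 0.0096
```

Emit:
play_rows --deltas '[[[0,0.3,0,0,0,0,6],[0,0.3,0,0,0,0,6]]]'

```text
time_s: 17.45
ee_pos: [0.5271, -0.0314, 0.0654]
eef_rot: [1.72, 1.57, -1.244]
force: [-0.8, 6.1, 0.0]
grip_width: 0.0096
```

Emit:
play_rows --deltas '[[[0,0.3,0,0,0,0,6],[0,0.3,0,0,0,0,6],[0,0,0,0,0,0,6]]]'

```text
time_s: 17.75
ee_pos: [0.5272, -0.0319, 0.0654]
eef_rot: [1.606, 1.57, -1.359]
force: [-0.2, 6.4, 0.6]
grip_width: 0.01
```

Emit:
play_rows --deltas '[[[0,0.4,0,0,0,0,6],[0,0,0,0,0,0,6]]]'

```text
time_s: 17.95
ee_pos: [0.5272, -0.0322, 0.0654]
eef_rot: [1.467, 1.57, -1.498]
force: [-1.3, 7.1, -0.1]
grip_width: 0.01
```

Emit:
play_rows --deltas '[[[0,0,0,0,0,0,6],[0,0,0,0,0,0,6]]]'

```text
time_s: 18.15
ee_pos: [0.5272, -0.0323, 0.0654]
eef_rot: [1.54, 1.57, -1.424]
force: [-0.6, 7.3, 0.6]
grip_width: 0.0097
```

Emit:
play_rows --deltas '[[[0,0.2,0,0,0,0,6],[0,0,0,0,0,0,6],[0,0,0,0,0,0,6],[0,0,0,0,0,0,6],[0,0,0,0,0,0,6],[0,0,0,0,0,0,6],[0,0,0,0,0,0,6],[0,0,0,0,0,0,6]]]'

```text
time_s: 18.95
ee_pos: [0.5273, -0.0324, 0.0655]
eef_rot: [1.529, 1.57, -1.436]
force: [-0.8, 6.8, 0.6]
grip_width: 0.0095
```

Emit:
play_rows --deltas '[[[0,0,0,0,0,0,6],[0,0,0,0,0,0,6],[0,0,0,0,0,0,6],[0,0,0,0,0,0,6],[0,0,0,0,0,0,6],[0,0,0,0,0,0,6]]]'

```text
time_s: 19.55
ee_pos: [0.5273, -0.0324, 0.0655]
eef_rot: [1.501, 1.571, -1.463]
force: [-1.3, 7.1, 0.4]
grip_width: 0.0094
```

```bash
python3 look3.py 10; python3 - <<'E'
from h import *
print([np.round(ctrl.get_obs()['force'],1) for _ in range(2)])
E
```

```text
19.55 [ 0.52725072 -0.03240407  0.06545176] -79.84649763044854 [-1.25  7.09  0.44] [ 1.4   0.06 -0.06] 0.009403761085835502
left 21 off 61.51 slope 0.33 deg span 23..69
right 49 off -62.63 slope -0.49 deg span -27..70
front 134 off 77.19 slope 0.16 deg span -60..58
origin bay along -17.5 lat 0.5 hdg -0.07 axle lat 0.5
[array([-1. ,  7.6, -0.4]), array([-1. ,  7.6, -0.4])]
```

View pics/ov10.png

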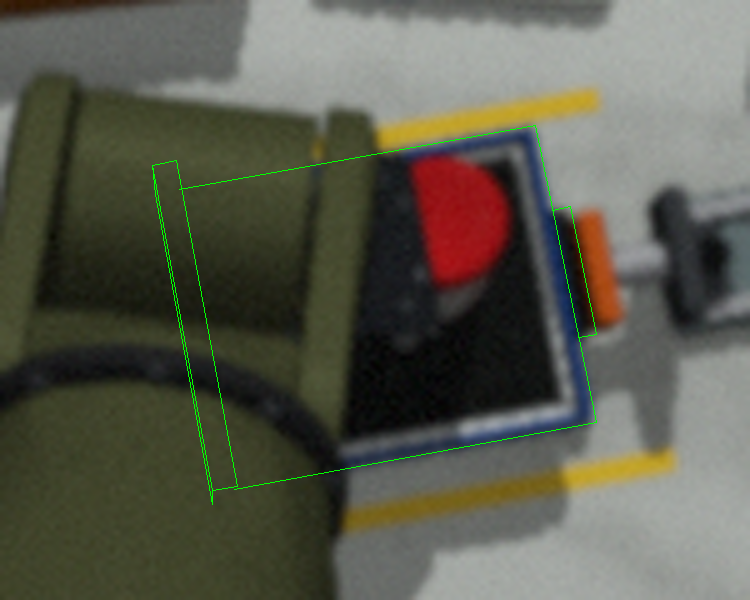

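Emit:
play_rows --deltas '[[[0,0,0,0,0,0,12],[0,0,0,0,0,0,16],[0,0,0,0,0,0,24],[0,0,0,0,0,0,34],[0,0,0,0,0,0,40],[0,0,0,0,0,0,40],[0,0,0,0,0,0,40]]]'

```text
time_s: 20.3
ee_pos: [0.5274, -0.0329, 0.0655]
eef_rot: [1.742, 1.57, -1.222]
force: [0.2, -0.7, 1.5]
grip_width: 0.0398
```

Emit:
play_rows --deltas '[[[-5,0,0,0,0,0,40],[-15,0,0,0,0,0,40],[-25,0,0,0,0,0,40],[-30,0,0,0,0,0,40],[-40,0,0,0,0,0,40],[-20,-30,0,0,0,0,40],[0,-45,0,0,0,0,40],[0,-45,0,0,0,0,40],[0,-40,0,0,0,0,40],[0,-20,0,0,0,0,40]]]'

```text
time_s: 21.3
ee_pos: [0.4948, 0.1471, 0.2008]
eef_rot: [2.444, 1.57, -0.518]
force: [-0.7, 0.1, -0.7]
grip_width: 0.0398
```

```bash
python3 look2.py 11 .5413 -.1112 -79.85; python3 - <<'E'
from h import *
c=cam('scene'); cv2.imwrite('pics/s11.png',cv2.cvtColor(cv2.resize(c['img'][150:300,270:430],None,fx=4,fy=4,interpolation=cv2.INTER_CUBIC),cv2.COLOR_RGB2BGR))
E
```

```text
21.3 [0.49483207 0.14708831 0.20084642] -79.73773605240557 [-0.67940352  0.12191816 -0.72480425] 0.039803756227745145
left 78 off 61.87 slope 0.02 deg span -70..69
right 73 off -62.76 slope -0.21 deg span -69..70
front 129 off 75.42 slope 0.13 deg span -60..59
```

View pics/s11.png

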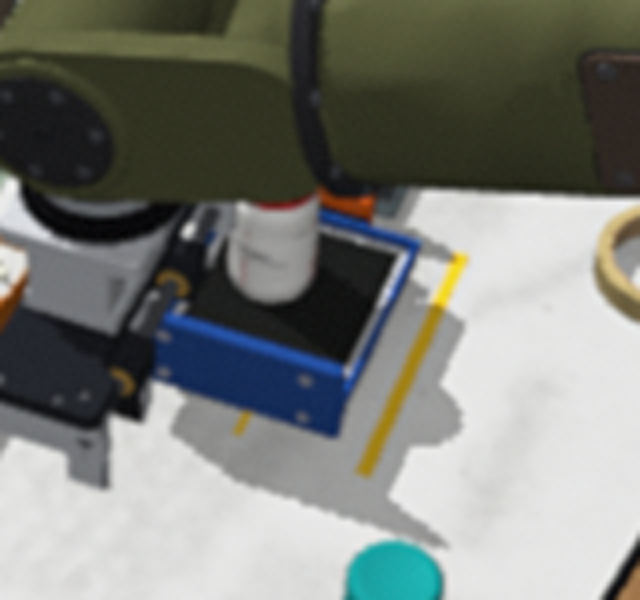

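View pics/ov11.png

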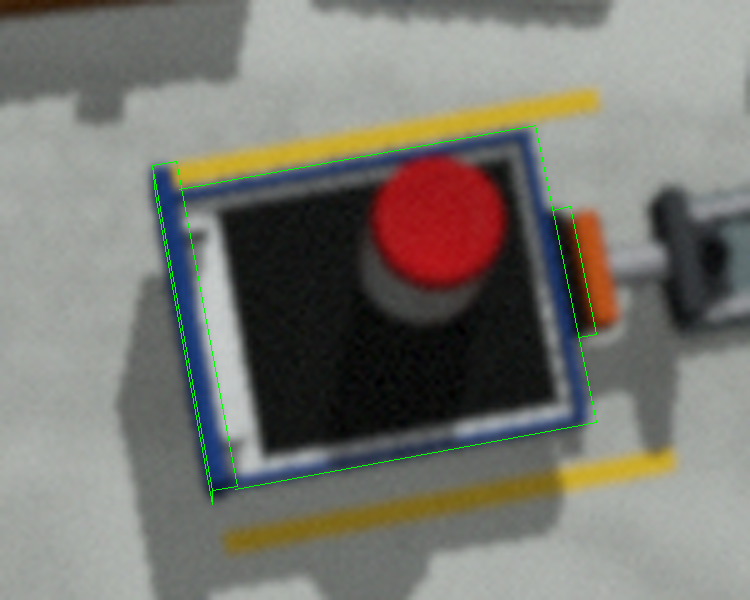

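View pics/top11.png

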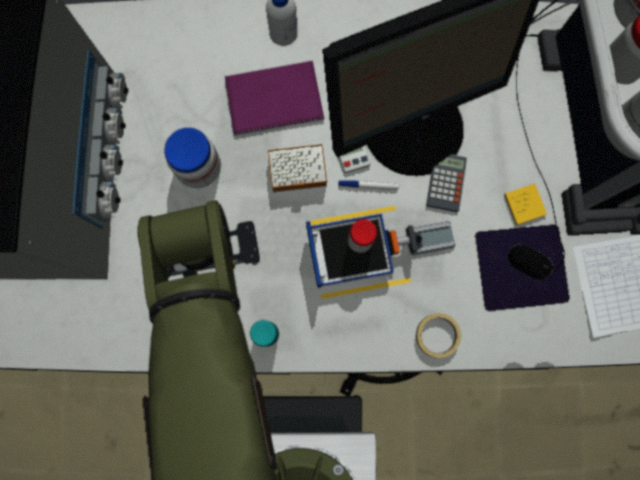

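```bash
python3 -c "
from station import ctrl,hand_in
print(ctrl.get_obs()['time_s']); print(hand_in())"
```

```text
21.4
the job is handed in; nothing more can be done
None
```

The caddy is parked against the orange buffer with the jar upright on its deck. The gripper is clear of everything, and I handed in at 21.4 s.

- **First push:** I pushed the caddy about 85 mm straight so its castors would trail.
- **Steering:** The open-finger left turn lagged the plan by about 3°. I regripped the upright push board and finished the steering with that hold. I then ran about 80 mm straight in, which should re-align the castors.
- **Buffer contact:** I felt the buffer with the caddy's origin about 20 mm short of the bay origin. The buffer then compressed about 3 mm and I held it for about 1.5 s. That is about 6 N on the buffer: the wrist read about 7 N, of which about 2 N was rolling resistance. The highest wrist reading was 7.6 N.
- **Release:** I opened the gripper and the caddy sprang back about 2 mm.

**Last checks (top camera):**
- The caddy is within about 1 mm of the centre line and within about 0.2° of square, and its nose is still touching the buffer.
- The jar is upright, and the other objects look undisturbed in the last pictures.
- The two cameras disagreed by up to about 4 mm along the bay, but by less than 1 mm across it. Feeling for the buffer settled the along-bay position.
- **Not checked:** the castor angles can't be seen under the deck. I infer they trail straight from the length of the final straight run.

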